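# Hold the detergent tablet over the soaking bowl with tongs

## Robot

A 6-joint arm with a two-finger parallel gripper is mounted at the origin on the work surface. World frame = base frame: x ahead of the robot, y to its left, z up, the work surface at z = 0. Lengths are in m, angles in rad, forces in N, time in s.
With the tool pointing down it reaches from about 0.225 to 0.875 m from the base axis. Payload 3.4 kg.
Tool frame: the origin (TCP) lies at the very end of the fingers, on their centre line; the grasp point (between the pads) lies 19 mm behind it (grasp_offset is the distance from the TCP to the grasp point, in m); y points along the fingers, z is the direction in which the jaws open and shut, and the axes are right-handed (so a half turn about y gives the same grasp; the last joint's range is limited). The gripper opens to 85 mm and grips with 20 to 120 N. Pads are 22 mm wide; open, the fingers measure 114 mm over their backs; the gripper's body (76 mm by 85 mm) begins 54 mm behind the grasp point. The pads swing forward as they close: fully open they stand 13 mm farther back than shut.
Start: joints at [-1.252, 0.276, 1.505, -0, 1.361, -0.121], TCP at [0.245, -0.52, 0.231] pointing down, gripper open.
Joint ranges: [-2.89, 2.89], [-0.75, 2.08], [0.22, 2.7], [-1.18, 4.32], [0.11, 2.71], [-2.7, 2.7]. Speed limits (rad/s): [2.57, 2.57, 3.14, 3.14, 3.14, 3.14].

## Interface

Orientations are given as a unit quaternion [w, x, y, z].
In Python, from rig import get_state, get_image, sign_off, grasp_offset gives the robot as it stands.
- The arm moves only by the shell command python3 -m jog 'ROWS' [FORCE]. ROWS is JSON, one flat list of numbers, 7 for each row, row after row: the closure in counts, from 0 (fully open) to 255 (shut), then the shift along the tool's x, y, z in cm, then the turn, a rotation vector about the tool's x, y, z in units of 8 degrees (1.0 is 8 degrees). In form: [jaw, tx, ty, tz, rx, ry, rz, jaw, tx, ty, tz, rx, ry, rz, ...]. A call has 1 to 12 rows; each row is the pose to reach, as a shift and turn from the pose commanded when the call began, along the tool's axes at that moment; what a row does not reach only later rows make up. A row lasts 1/8 s, in which the tool goes at most 62.5 mm and 10.7 degrees, less where a joint would pass 70% of its speed; a pose out of reach is approached as far as the arm can. A call with a gripper value outside its range is refused whole. The fingers move at their own pace and stop on an object; FORCE is the grip in N (left out, the last holds). Time passes only in rows, so rows that repeat a pose let the fingers close. It gives the time, the measured TCP pose, the force and the opening at its end, in the units of the state.
- get_state(): the state, without advancing time (a new reading comes with each control period).
- get_image(name): name is "side" or "top" or "wrist"; returns a dict with "color" (400x640x3 uint8, blue, green, red), "mtx" (3x3 intrinsics, pixels), "R" (3x3) and "t" (3): a world point X has camera coordinates R X + t; the wrist camera has in their place "tool_from_camera" (4x4, takes a point from camera to tool coordinates, whose origin is the TCP and whose axes are the tool frame's). Camera axes: x right, y down, z forward; pixel columns grow to the right and rows downward; lengths in m; the calibration is good to about 2 mm. A picture is of the moment at which its call begins: read the wrist's pose just before it. There is no depth.
- sign_off(): hands the job in, once; it reports no verdict.
The state is a dict: "clock": time; "qpos": joint angles; "qd": joint speeds; "effort": joint torques, N m; "position": TCP position; "ee_rot": TCP orientation; "contact_force": force on the tool from outside, world axes, zero at the start; "moment": the same for the moment, N m; "width": finger opening in m.
Only numpy, scipy, OpenCV 4.12 (cv2) and the standard library are available. Lean on these libraries where they do the work, as an engineer would, in place of code of your own. Each camera call takes 0.05 s, during which the arm holds its last target.

## Task

Pick up the sprung tongs and use them, not the fingers, to take the detergent tablet off its wooden dish. Carry it over the middle of the soaking bowl and finish there still holding it steady in the squeezed tongs, at least 5 cm above the bowl's rim: do not put it down or let it go. Leave the dish, the bowl and the other things on the counter where they stand.

Things in the scene. Friction and masses are not known exactly. Their poses are not given: they have to be found in the camera images.
- tongs: Steel kitchen-style tongs lying flat: a hinge hub (20 mm round, small hanging loop behind) and two arms in a V, 216 mm from hinge to jaw ends, 22 mm high, 0.11 kg. Origin on the hinge axis at the underside; x from the hinge midway between the arms to the jaws, y to the left arm, z up. A spring holds the arms open; squeezing the black sleeves closes them, and they spring open when released.
- tongs_grip (a point): Point midway between the two black grip sleeves, 110 mm from the hinge, at half height (11 mm above the underside). Each sleeve is 64 mm long and 22 mm high. Over the sleeves' outer faces: 64 mm when open, 55 mm when they are parallel (jaws then 58 mm apart), 46 mm when the jaws are 38 mm apart. Spring: about 6 N per side when open, 8 N when closed. Centre of mass within 15 mm.
- tongs_jaws (a point): Point midway between the jaws' centres, 200 mm from the hinge (90 mm beyond tongs_grip), at half height; axes as tongs. The jaws are flat plates 32 mm long and 22 mm high; open, they stand 74 mm apart; fully squeezed with nothing between, about 14 mm.
- tongs_left: The left (+y) arm of the tongs, turning on the hinge; origin at the hinge, underside; its x axis is turned 0.09 rad to the left of the tongs' x axis when open, 0 when the jaws are 38 mm apart, negative when closer.
- tongs_right: The right (-y) arm, mirror image of the left one; the two are linked and open and close symmetrically.
- tablet: White pressed detergent tablet, an upright solid cylinder 38 mm across and 30 mm high, about 45 g, standing loose near the middle of the dish. Origin at the centre of its underside, z up.
- dish: Round wooden draining dish with five low slats on top and no rim, 82 mm across, 25 mm high to the top of the slats, 0.35 kg, loose. Origin at the centre of its underside.
- bowl: White round soaking bowl, 140 mm across the rim, 55 mm high, empty, 0.5 kg, loose. Origin at the centre of its underside.
- jar: Bystander: glass jar with steel lid, 72 mm across, 100 mm high. Origin at the centre of its underside.
- soap: Bystander: pale bar of soap 75 x 50 x 28 mm. Origin at the centre of its underside.
- scoop: Bystander: grey measuring cup, 60 mm across, 50 mm high. Origin at the centre of its underside.
Mind the look-alikes: they are no part of the job. What is meant by the bowl is not green, and is the larger of those in its own colour. There is more than one size of the tablet; the job needs the largest.

How it is judged:
By the outcome, as a careful person would: the job done as asked, in the order asked, and still so for the second after the job is handed in, while the arm keeps its last pose, push and grip.
It also fails if it takes over 45 s, if anything falls off the work surface, if the arm or the gripper's body presses on something with over 40 N, if the wrist force passes 120 N, or if a joint passes its speed limit or range.

## Working session

There is one attempt and no reset: what is moved stays moved. The work goes in short steps, Python scripts to look and compute and a shell command to move; the robot and the scene stay as the last step left them, time stands still between calls to the robot, and variables do not carry over. Pictures are saved under pics/ and viewed, and the job is handed in when it is done.

```bash
mkdir -p pics; ls; python3 - <<'E'
from rig import *
import cv2
s=get_state(); print({k:(v if not hasattr(v,'round') else v) for k,v in s.items()}, grasp_offset)
for n in("side","top","wrist"):
    im=get_image(n); cv2.imwrite(f"pics/{n}0.png",im["color"])
    print(n,im["mtx"],im.get("R"),im.get("t"),im.get("tool_from_camera"))
E
```

```text
pics
{'clock': 0.0, 'qpos': array([-1.25200962e+00,  2.76590267e-01,  1.50612861e+00,  1.92571596e-06,
        1.36074607e+00, -1.21007515e-01]), 'qd': array([ 0.00029774,  0.00062894, -0.00078955,  0.00042194, -0.00148808,
       -0.00084315]), 'effort': array([-1.86589328e-03, -4.16780376e+01, -2.45808667e+01, -4.64347722e-04,
        1.09971355e-02, -1.24210121e-05]), 'position': array([ 0.24462839, -0.51976657,  0.23044424]), 'ee_rot': array([ 0.15417575, -0.15430513,  0.6907381 , -0.68942052]), 'contact_force': array([-0.05481169, -0.40197953, -0.23062521]), 'moment': array([0.0792625 , 0.00685262, 0.00963334]), 'width': 0.08560688062267625} 0.0187
side [[421.80920435   0.         318.05611857]
 [  0.         421.80920435 201.19382668]
 [  0.           0.           1.        ]] [[-0.91404995 -0.40509111  0.02034396]
 [-0.26964924  0.56943931 -0.77654888]
 [ 0.30298839 -0.7152902  -0.62972848]] [0.51312967 0.21209369 0.91594382] None
top [[456.03993699   0.         314.9540207 ]
 [  0.         456.03993699 193.34837324]
 [  0.           0.           1.        ]] [[ 0.02527202 -0.99967437  0.00353177]
 [-0.98098605 -0.02547931 -0.19239847]
 [ 0.1924258   0.00139768 -0.98131053]] [-0.01916129  0.57128071  1.3072718 ] None
wrist [[335.57653953   0.         318.41410498]
 [  0.         335.57653953 200.92618981]
 [  0.           0.           1.        ]] None None [[ 4.44444995e-04  9.54808086e-01  2.97222681e-01 -7.60366077e-02]
 [-1.91269888e-04 -2.97222624e-01  9.54808188e-01 -1.43034177e-01]
 [ 9.99999883e-01 -4.81209469e-04  5.05269277e-05  5.63455512e-04]
 [ 0.00000000e+00  0.00000000e+00  0.00000000e+00  1.00000000e+00]]
```

View pics/top0.png

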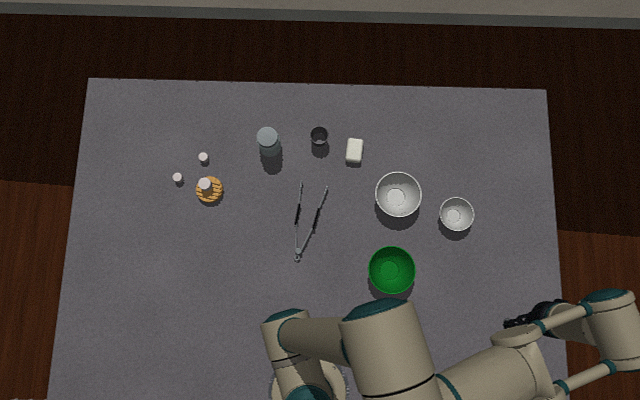

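View pics/side0.png

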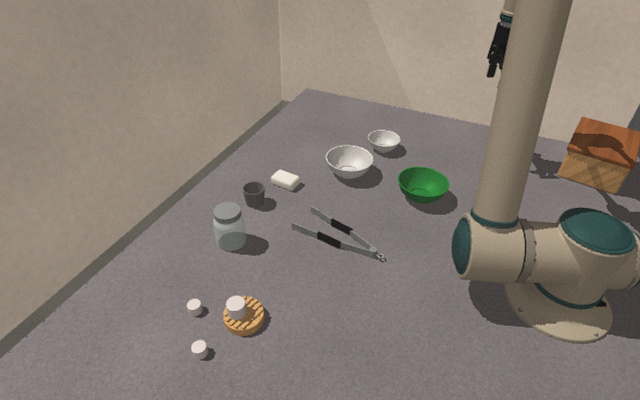

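View pics/wrist0.png

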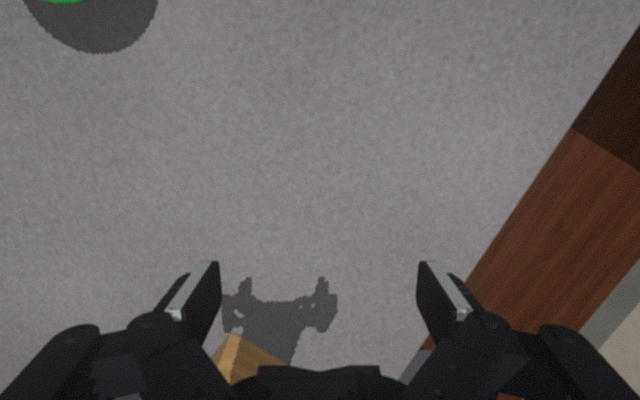

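Candidates in the top image:
- **Tablets:** (205,184) on the dish, plus small ones at (203,157) and (178,177).
- **Bowls:** white large (398,195), white small (456,213) and green (391,270).

I choose the tablet on the dish and the large white bowl, then measure both.

```bash
cat > h.py <<'E'
import numpy as np, cv2
from rig import *
from scipy.spatial.transform import Rotation as Ro
def q2R(q): return Ro.from_quat([q[1],q[2],q[3],q[0]]).as_matrix()
def cam(n):
    s=get_state(); im=get_image(n)
    if n=="wrist":
        T=np.array(im["tool_from_camera"]); Rt=q2R(s["ee_rot"])
        Rwc=Rt@T[:3,:3]; c=Rt@T[:3,3]+s["position"]
        R=Rwc.T; t=-R@c
    else: R,t=np.array(im["R"]),np.array(im["t"])
    return im["color"],np.array(im["mtx"]),R,t
def ray(C,uv,z):
    _,K,R,t=C
    d=R.T@np.linalg.inv(K)@np.array([uv[0],uv[1],1.]); c=-R.T@t
    return c+d*(z-c[2])/d[2]
def proj(C,X):
    _,K,R,t=C; p=K@(R@np.array(X)+t); return p[:2]/p[2]
def crop(C,x0,y0,w,h,k,name):
    i=C[0][y0:y0+h,x0:x0+w]; cv2.imwrite(name,cv2.resize(i,None,fx=k,fy=k,interpolation=cv2.INTER_CUBIC))
E
python3 - <<'E'
from h import *
T=cam("top");S=cam("side")
crop(T,160,140,80,75,8,"pics/t1.png"); crop(T,270,170,80,100,6,"pics/t2.png"); crop(S,170,280,120,90,6,"pics/s1.png");crop(S,280,195,120,80,6,"pics/s2.png")
crop(T,360,160,130,80,6,"pics/t3.png")
E
```

```text
(no output)
```

View pics/t1.png

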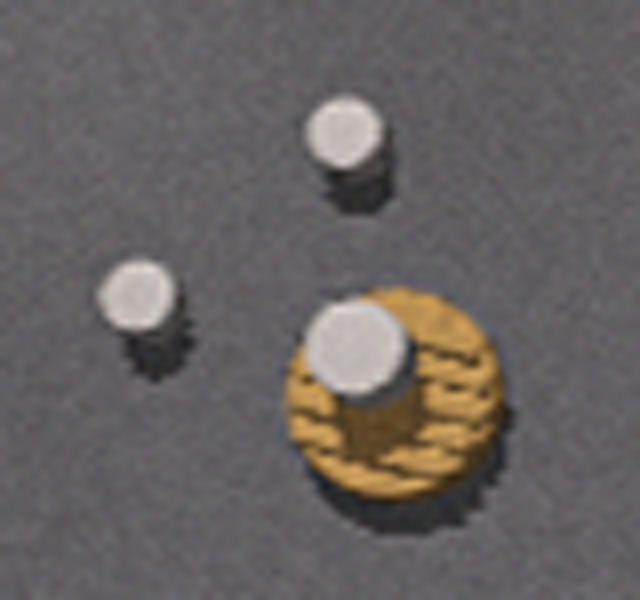

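View pics/t2.png

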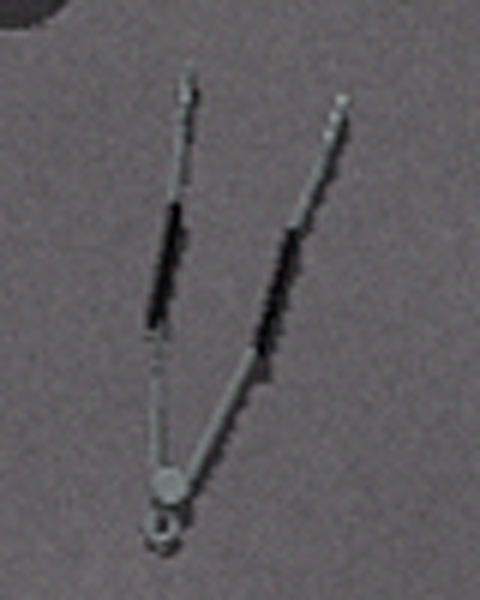

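View pics/s1.png

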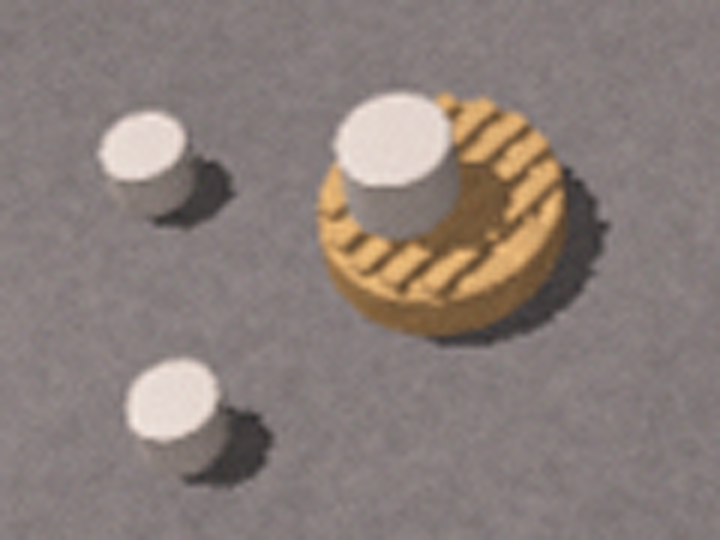

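View pics/s2.png

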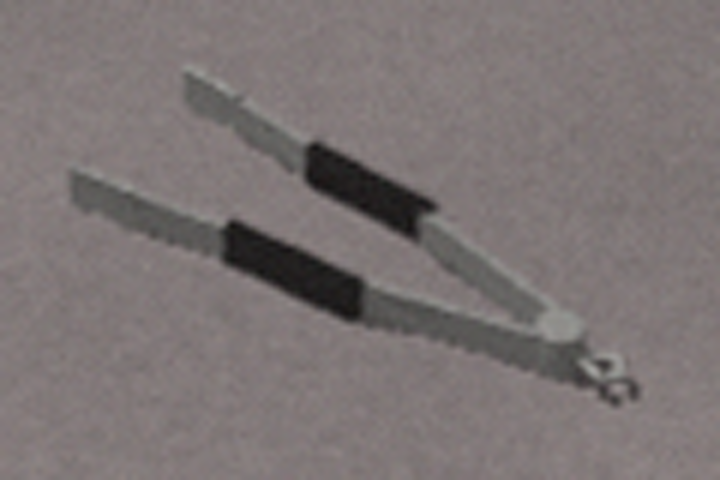

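View pics/t3.png

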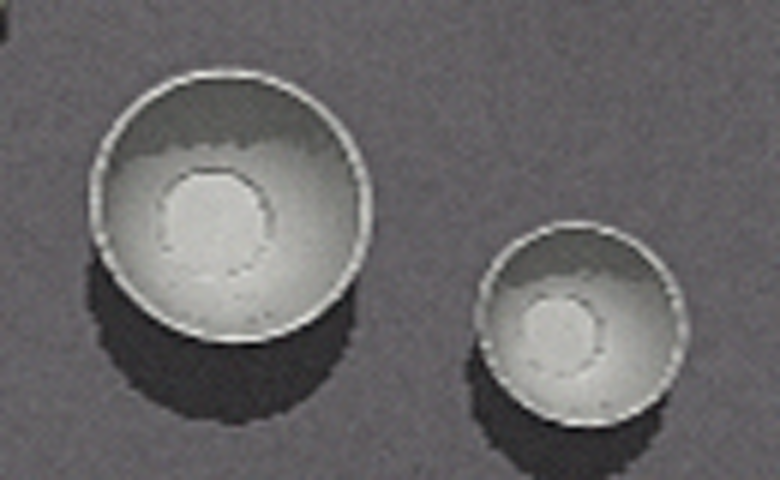

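```bash
python3 - <<'E'
from h import *
T=cam("top");S=cam("side")
def blobs(C,mask,box,mn=15):
    x0,y0,x1,y1=box; m=np.zeros(mask.shape,np.uint8); m[y0:y1,x0:x1]=mask[y0:y1,x0:x1]
    cs,_=cv2.findContours(m,cv2.RETR_EXTERNAL,cv2.CHAIN_APPROX_NONE)
    return [(c,cv2.fitEllipse(c)) for c in cs if cv2.contourArea(c)>mn]
g=T[0].astype(int); hsv=cv2.cvtColor(T[0],cv2.COLOR_BGR2HSV)
white=((g.min(2)>150)).astype(np.uint8)
for c,e in blobs(T,white,(160,140,240,215)):
    z=.055 if abs(e[0][0]-205)<4 and e[0][1]>175 else .02
    print("white",np.round(e[0],1),np.round(e[1],1),ray(T,e[0],z).round(4))
br=((hsv[...,1]>100)&(g.max(2)>60)).astype(np.uint8)
for c,e in blobs(T,br,(185,165,235,215)):
    h=cv2.convexHull(c); e=cv2.fitEllipse(h); print("dish",np.round(e[0],1),np.round(e[1],1),ray(T,e[0],.025).round(4))
w2=((g.min(2)>95)).astype(np.uint8)
for c,e in blobs(T,w2,(368,165,432,228),200):
    print("bowl",np.round(e[0],1),np.round(e[1],1),ray(T,e[0],.055).round(4),ray(T,e[0],.055)-ray(T,(e[0][0]+e[1][1]/2,e[0][1]),.055))
gs=S[0].astype(int); ws=(gs.min(2)>185).astype(np.uint8)
for c,e in blobs(S,ws,(220,290,255,325)): print("tabS",np.round(e[0],1),ray(S,e[0],.055).round(4))
hub=(270+170/6,170+485/6); 
H=ray(T,hub,.022); print("hub",H)
for n,p in dict(lj=(190,75),rj=(343,97),ls1=(174,204),ls2=(154,328),rs1=(291,230),rs2=(261,354)).items():
    print(n,ray(T,(270+p[0]/6,170+p[1]/6),.022).round(4))
for n,p in dict(hub=(560,322),lj=(72,172),rj=(187,68),ls1=(228,225),ls2=(360,284),rs1=(310,148),rs2=(435,208)).items():
    print("S",n,ray(S,(280+p[0]/6,195+p[1]/6),.022).round(4))
for n,p in dict(jar=(267,137,.1),soap=(355,148,.028),scoop=(319,135,.05),green=(391,268,.055),sbowl=(456,212,.045)).items(): print(n,ray(T,p[:2],p[2]).round(3))
E
```

```text
white [203.7 182.9] [10.4 11.5] [0.5948 0.3299 0.055 ]
white [176.6 176.4] [7.2 7.7] [0.6207 0.4238 0.02  ]
white [202.4 156. ] [7.4 7.6] [0.6878 0.3489 0.02  ]
dish [209. 189.] [26.1 26.8] [0.5828 0.32   0.025 ]
bowl [398.3 185.9] [55.7 61.2] [ 0.6008 -0.2539  0.055 ] [-2.39338731e-03  9.19369029e-02 -2.22044605e-16]
tabS [234.9 302.9] [0.5931 0.3321 0.055 ]
hub [0.40183232 0.04076256 0.022     ]
lj [0.6111 0.0373 0.022 ]
rj [ 0.6016 -0.0414  0.022 ]
ls1 [0.5438 0.0433 0.022 ]
ls2 [0.4802 0.0514 0.022 ]
rs1 [ 0.532  -0.0164  0.022 ]
rs2 [ 0.4685 -0.0029  0.022 ]
S hub [0.4004 0.0433 0.022 ]
S lj [0.6126 0.0463 0.022 ]
S rj [ 0.5975 -0.0358  0.022 ]
S ls1 [0.5407 0.048  0.022 ]
S ls2 [0.4793 0.0569 0.022 ]
S rs1 [ 0.5285 -0.0099  0.022 ]
S rs2 [0.4677 0.0025 0.022 ]
jar [0.729 0.142 0.1  ]
soap [ 0.724 -0.125  0.028]
scoop [ 0.756 -0.012  0.05 ]
green [ 0.357 -0.23   0.055]
sbowl [ 0.528 -0.428  0.045]
```

```bash
cat >> h.py <<'E'
def goal(pos,yaw,s=None):
    """tool y down, tool -x along world yaw (jaws side seen by wrist cam). prints row"""
    s=s or get_state(); R=q2R(s["ee_rot"])
    x=-np.array([np.cos(yaw),np.sin(yaw),0]); y=np.array([0,0,-1.]); z=np.cross(x,y)
    G=np.stack([x,y,z],1)
    d=R.T@(np.array(pos)-s["position"])*100
    rv=Ro.from_matrix(R.T@G).as_rotvec()/np.deg2rad(8)
    n=max(np.linalg.norm(d)/6.25,np.linalg.norm(rv)*8/10.7)
    print("row",d.round(2),rv.round(2),"minrows",n.round(1))
E
python3 - <<'E'
from h import *
s=get_state(); print(q2R(s["ee_rot"]).round(3), s["clock"])
goal([.5088,.020,.20],-.2); goal([.5088,.020,.20],-.2+np.pi)
T=cam("top"); print(ray(T,(360+231/6,160+205/6),.055), ray(T,(360+373/6,160+205/6),.055),ray(T,(360+231/6,160+70/6),.055),ray(T,(360+231/6,160+343/6),.055))
E
```

```text
[[-0.905 -0.     0.426]
 [-0.426  0.    -0.905]
 [-0.    -1.    -0.   ]] 0.35
row [-46.89   3.13 -37.63] [0.   4.58 0.  ] minrows 9.6
row [-46.89   3.13 -37.63] [  0.   -17.92  -0.  ] minrows 13.4
[ 0.57567795 -0.25433313  0.055     ] [ 0.57751659 -0.32514127  0.055     ] [ 0.64492869 -0.25502431  0.055     ] [ 0.50625992 -0.25364027  0.055     ]
```

```bash
python3 -m jog '[0,-47,3,-37.6,0,4.58,0, 0,-47,3,-37.6,0,4.58,0, 0,-47,3,-37.6,0,4.58,0, 0,-47,3,-37.6,0,4.58,0, 0,-47,3,-37.6,0,4.58,0, 0,-47,3,-37.6,0,4.58,0, 0,-47,3,-37.6,0,4.58,0, 0,-47,3,-37.6,0,4.58,0, 0,-47,3,-37.6,0,4.58,0, 0,-47,3,-37.6,0,4.58,0, 0,-47,3,-37.6,0,4.58,0, 0,-47,3,-37.6,0,4.58,0]' 20
python3 - <<'E'
from h import *
W=cam("wrist"); cv2.imwrite("pics/w1.png",W[0]); s=get_state(); print(s["qpos"],s["position"],q2R(s["ee_rot"]).round(3))
for n,X in dict(hub=(.401,.042,.022),grip=(.5088,.02,.022),jaw=(.597,.0025,.022)).items(): print(n,proj(W,X))
E
```

```text
clock: 1.9
position: [0.5096, 0.0197, 0.2012]
ee_rot: [0.07, -0.07, -0.703, 0.704]
contact_force: [-0.2, -0.3, -0.1]
width: 0.085
[-9.82711827e-02  1.98097553e-01  1.68908318e+00 -8.09408446e-04
  1.25488534e+00  1.67299048e+00] [0.50950646 0.01922306 0.20126494] [[-0.98  -0.001 -0.199]
 [ 0.199 -0.001 -0.98 ]
 [ 0.    -1.     0.001]]
hub [317.61605244 277.52034832]
grip [317.7528221  178.48929668]
jaw [317.34537377  81.69523132]
```

View pics/w1.png

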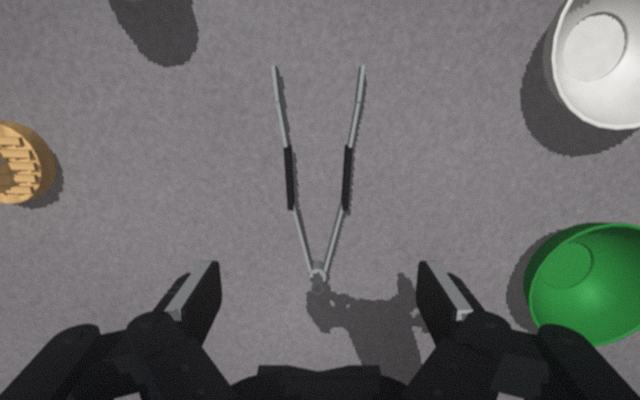

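```bash
python3 - <<'E'
from h import *
W=cam("wrist"); crop(W,250,50,140,240,2.4,"pics/w1c.png")
for n,p in dict(hub=(318,271),lj=(275,67),rj=(362,67),l1=(288,147),l2=(293,210),r1=(350,147),r2=(345,210)).items(): print(n,ray(W,p,.022).round(4))
m=((W[0].max(2)<45)).astype(np.uint8); m[:, :270]=0; m[:,375:]=0; m[:130]=0; m[225:]=0
cs,_=cv2.findContours(m,cv2.RETR_EXTERNAL,cv2.CHAIN_APPROX_NONE)
for c in cs:
    if cv2.contourArea(c)>60: print(cv2.boundingRect(c), cv2.minAreaRect(c))
E
```

```text
hub [0.4086 0.0397 0.022 ]
lj [0.6166 0.0365 0.022 ]
rj [ 0.6011 -0.0397  0.022 ]
l1 [0.5447 0.0413 0.022 ]
l2 [0.4816 0.0507 0.022 ]
r1 [ 0.5329 -0.0169  0.022 ]
r2 [ 0.471 -0.001  0.022]
(342, 146, 9, 64) ((345.7355041503906, 177.585205078125), (5.8825788497924805, 63.05711364746094), 3.945185899734497)
(284, 146, 10, 63) ((288.8114318847656, 177.07669067382812), (62.0001335144043, 6.373844623565674), 86.3086166381836)
```

View pics/w1c.png

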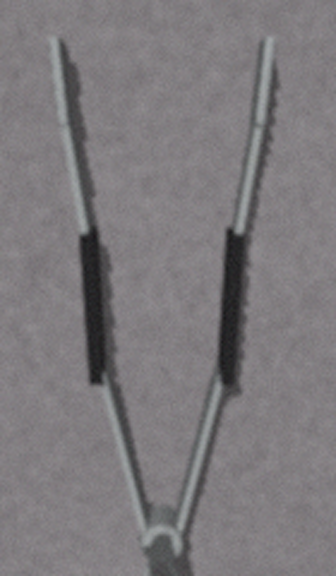

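```bash
python3 -m jog '[0,0,6,0,0,0,0, 0,0,12,0,0,0,0, 0,0,16,0,0,0,0, 0,0,18,0,0,0,0, 0,0,19,0,0,0,0, 0,0,19.5,0,0,0,0, 0,0,19.5,0,0,0,0]'
python3 -m jog '[40,0,0,0,0,0,0, 60,0,0,0,0,0,0, 75,0,0,0,0,0,0, 91,0,0,0,0,0,0, 91,0,0,0,0,0,0, 91,0,0,0,0,0,0]' 30
python3 - <<'E'
from h import *
W=cam("wrist"); cv2.imwrite("pics/w2.png",W[0])
E
```

```text
clock: 2.88
position: [0.5105, 0.0196, 0.0068]
ee_rot: [0.07, -0.071, -0.704, 0.704]
contact_force: [0.5, 0.1, 1.2]
width: 0.0851
clock: 3.62
position: [0.5114, 0.02, 0.0077]
ee_rot: [0.069, -0.072, -0.704, 0.704]
contact_force: [-0.9, 0.5, 7.9]
width: 0.055
```

View pics/w2.png

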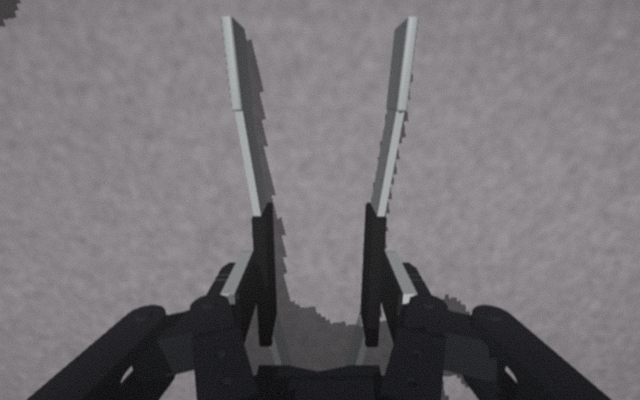

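```bash
python3 -m jog '[91,0,-1,0,0,0,0, 91,0,-3,0,0,0,0, 91,0,-6,0,0,0,0, 91,0,-9,0,0,0,0, 91,0,-12,0,0,0,0, 91,0,-12,0,0,0,0, 91,0,-12,0,0,0,0]'
python3 - <<'E'
from h import *
W=cam("wrist"); cv2.imwrite("pics/w3.png",W[0]);S=cam("side"); crop(S,240,120,220,160,3.5,"pics/s3.png")
s=get_state(); print(s["position"])
E
```

```text
clock: 4.55
position: [0.5091, 0.0201, 0.1257]
ee_rot: [0.071, -0.07, -0.704, 0.704]
contact_force: [-1.0, 0.0, -0.8]
width: 0.0552
[0.50882371 0.02010393 0.12499061]
```

View pics/w3.png

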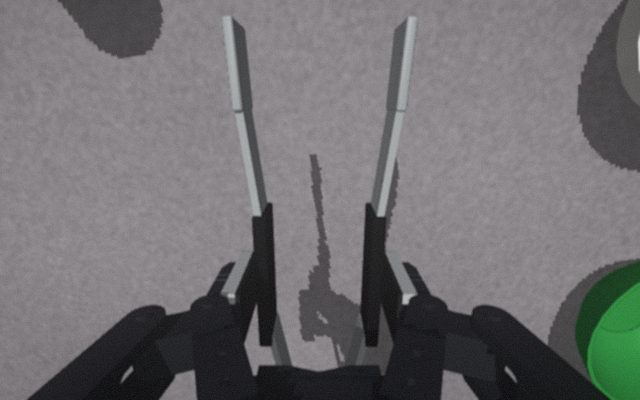

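View pics/s3.png

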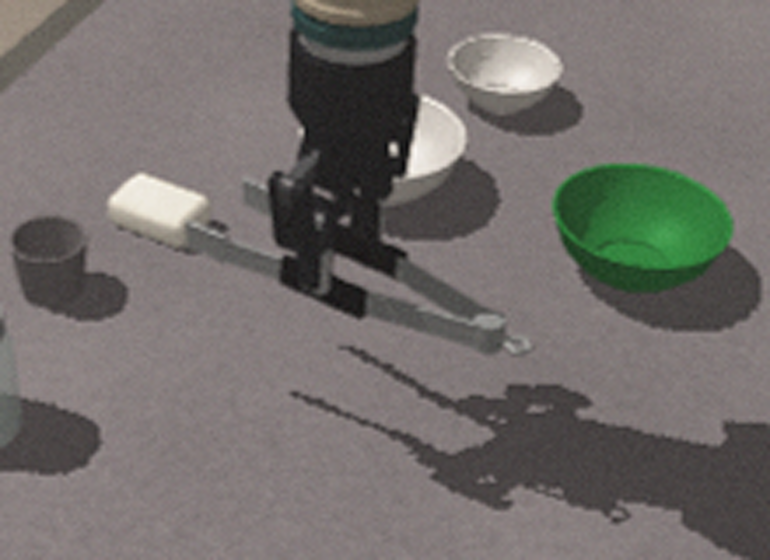

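```bash
python3 - <<'E'
from h import *
s=get_state(); W=cam("wrist"); R=q2R(s["ee_rot"])
z=s["position"][2]+.0145
for p in [(227,17),(411,17),(237,110),(403,110),(262,215),(377,215),(233,17),(406,17)]:
    X=ray(W,p,z); print(p, (R.T@(X-s["position"])).round(4))
E
```

```text
(227, 17) [-0.1023 -0.0148 -0.0308]
(411, 17) [-0.1023 -0.0148  0.0321]
(237, 110) [-0.0716 -0.0147 -0.0296]
(403, 110) [-0.0716 -0.0147  0.0317]
(262, 215) [-0.0304 -0.0146 -0.0225]
(377, 215) [-0.0304 -0.0146  0.0242]
(233, 17) [-0.1023 -0.0148 -0.0287]
(406, 17) [-0.1023 -0.0148  0.0304]
```

```bash
python3 - <<'E'
from h import *
d=np.array([np.cos(.5),np.sin(.5)]); g=np.array([.594,.331])-.087*d; print(g)
goal([g[0],g[1],.13],.5)
E
```

```text
[0.51765032 0.28928998]
row [  4.49  -0.5  -26.56] [ 0.   -5.01  0.02] minrows 4.3
```

```bash
python3 -m jog '[91,0.5,-0.5,-4,0,-0.7,0, 91,1.5,-0.5,-9,0,-1.7,0, 91,2.5,-0.5,-14,0,-2.7,0, 91,3.5,-0.5,-19,0,-3.6,0, 91,4,-0.5,-23,0,-4.4,0, 91,4.5,-0.5,-26,0,-5,0, 91,4.5,-0.5,-26.6,0,-5,0, 91,4.5,-0.5,-26.6,0,-5,0, 91,4.5,-0.5,-26.6,0,-5,0]'
python3 - <<'E'
from h import *
s=get_state(); W=cam("wrist"); cv2.imwrite("pics/w4.png",W[0]); print(s["position"])
g=W[0].astype(int); m=(g.min(2)>150).astype(np.uint8)
cs,_=cv2.findContours(m,cv2.RETR_EXTERNAL,cv2.CHAIN_APPROX_NONE)
for c in cs:
    if cv2.contourArea(c)>100:
        e=cv2.fitEllipse(c); print(np.round(e[0],1),np.round(e[1],1),ray(W,e[0],.055).round(4))
R=q2R(s["ee_rot"]); print("pred jaw mid xy",s["position"]+R@[-.087,-.0035,.0007]); print(proj(W,(.594,.331,.055)))
E
```

```text
clock: 5.82
position: [0.5184, 0.2884, 0.1309]
ee_rot: [-0.174, 0.174, -0.685, 0.686]
contact_force: [0.0, -0.9, -1.7]
width: 0.0553
[0.51843531 0.28838555 0.13086438]
[391.1 159.4] [  6.4 166. ] [0.5735 0.2632 0.055 ]
[246.  155.4] [  6.3 148.6] [0.5305 0.3481 0.055 ]
[316.8  77.3] [60.2 64.1] [0.5948 0.3302 0.055 ]
[407.5  60.1] [  6.8 137.8] [0.6295 0.2867 0.055 ]
[231.9  63.1] [  6.5 140.2] [0.5775 0.3792 0.055 ]
pred jaw mid xy [0.59524331 0.3292617  0.13424256]
[315.02645239  77.9303225 ]
```

View pics/w4.png

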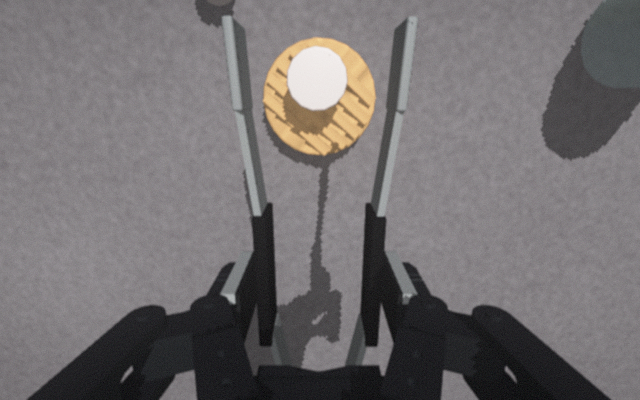

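```bash
python3 -m jog '[91,0,2.5,-0.1,0,0,0, 91,0,5,-0.1,0,0,0, 91,0,6.8,-0.1,0,0,0, 91,0,8,-0.1,0,0,0, 91,0,8.8,-0.1,0,0,0, 91,0,9.2,-0.1,0,0,0, 91,0,9.2,-0.1,0,0,0, 91,0,9.2,-0.1,0,0,0]'
python3 - <<'E'
from h import *
W=cam("wrist"); cv2.imwrite("pics/w5.png",W[0]);S=cam("side"); crop(S,170,240,180,130,4,"pics/s5.png")
E
```

```text
clock: 6.88
position: [0.5186, 0.2907, 0.0398]
ee_rot: [0.175, -0.174, 0.685, -0.685]
contact_force: [0.2, -0.7, -0.0]
width: 0.0552
```

View pics/w5.png

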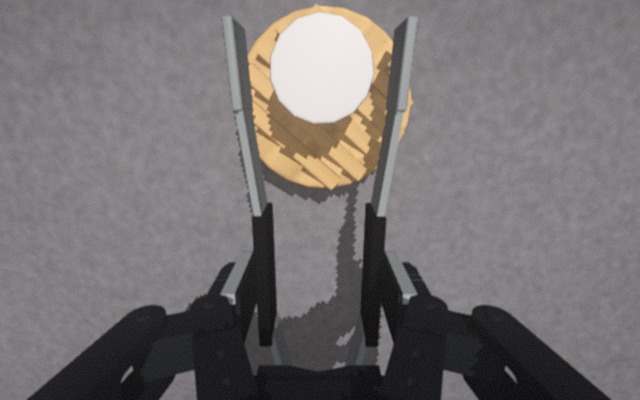

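View pics/s5.png

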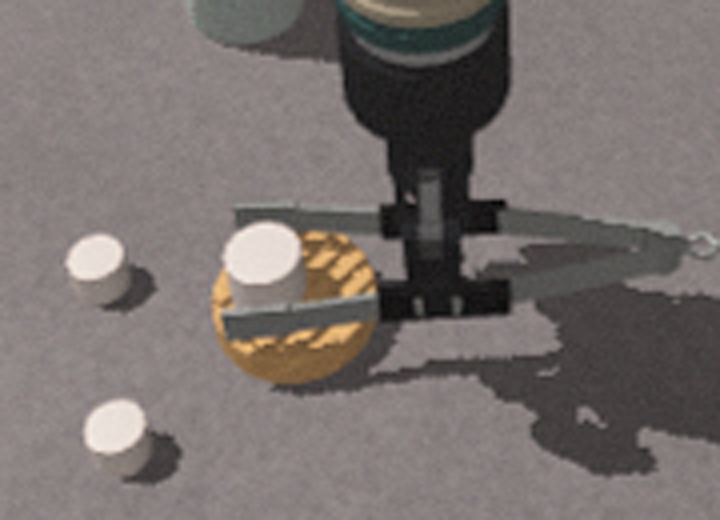

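```bash
python3 -m jog '[91,0,0.1,0.1,0,0,0, 100,0,0.1,0.1,0,0,0, 108,0,0.1,0.1,0,0,0, 114,0,0.1,0.1,0,0,0, 118,0,0.1,0.1,0,0,0, 122,0,0.1,0.1,0,0,0, 130,0,0.1,0.1,0,0,0, 145,0,0.1,0.1,0,0,0, 160,0,0.1,0.1,0,0,0, 160,0,0.1,0.1,0,0,0, 160,0,0.1,0.1,0,0,0]' 45
python3 - <<'E'
from h import *
W=cam("wrist"); cv2.imwrite("pics/w6.png",W[0]);S=cam("side"); crop(S,170,240,180,130,4,"pics/s6.png")
E
```

```text
clock: 8.35
position: [0.5187, 0.2896, 0.0383]
ee_rot: [-0.174, 0.174, -0.685, 0.685]
contact_force: [-0.6, 0.0, -1.2]
width: 0.0417
```

View pics/w6.png

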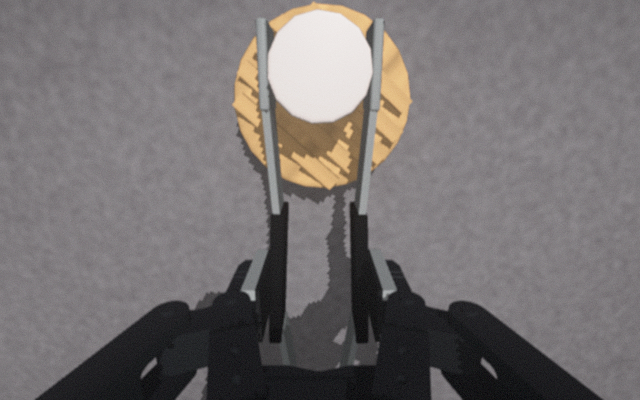

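View pics/s6.png

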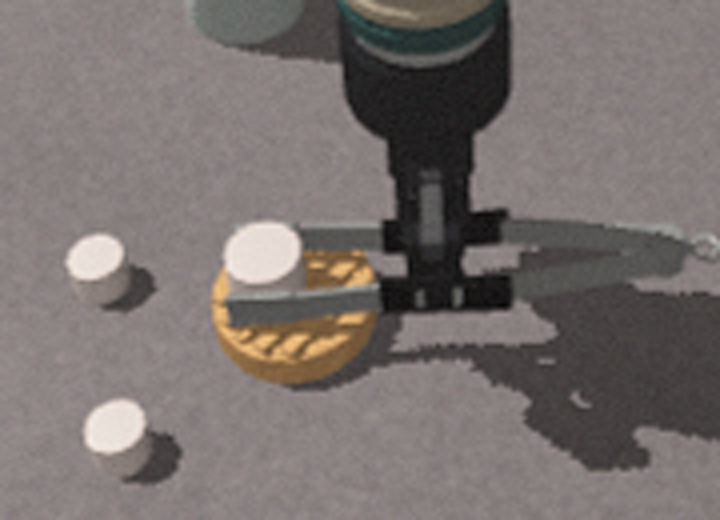

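```bash
python3 -m jog '[160,0,-0.5,0,0,0,0, 160,0,-1.5,0,0,0,0, 160,0,-3,0,0,0,0, 160,0,-5,0,0,0,0, 160,0,-7.5,0,0,0,0, 160,0,-10,0,0,0,0, 160,0,-12,0,0,0,0, 160,0,-13,0,0,0,0, 160,0,-13,0,0,0,0, 160,0,-13,0,0,0,0]'
python3 - <<'E'
from h import *
W=cam("wrist"); cv2.imwrite("pics/w7.png",W[0]);S=cam("side"); crop(S,150,190,200,170,4,"pics/s7.png")
d=np.array([np.cos(-.2),np.sin(-.2)])
for yaw in(.2,0,-.2,-.4,-.6):
  d=np.array([np.cos(yaw),np.sin(yaw)]);g=np.array([.576,-.254])-.087*d; print(yaw,g); goal([g[0],g[1],.19],yaw)
E
```

```text
clock: 9.7
position: [0.5181, 0.2894, 0.1676]
ee_rot: [-0.174, 0.175, -0.685, 0.685]
contact_force: [-0.8, 0.4, -1.6]
width: 0.0422
0.2 [ 0.49073421 -0.27128423]
row [29.21 -2.22 47.94] [-0.    2.14  0.01] minrows 9.0
0 [ 0.489 -0.254]
row [28.54 -2.22 46.34] [-0.    3.57  0.01] minrows 8.7
-0.2 [ 0.49073421 -0.23671577]
row [27.56 -2.22 44.9 ] [-0.    5.    0.01] minrows 8.4
-0.4 [ 0.49586769 -0.2201206 ]
row [26.31 -2.23 43.69] [-0.01  6.43  0.01] minrows 8.2
-0.6 [ 0.5041958 -0.2048761]
row [24.85 -2.23 42.75] [-0.01  7.87  0.01] minrows 7.9
```

View pics/w7.png

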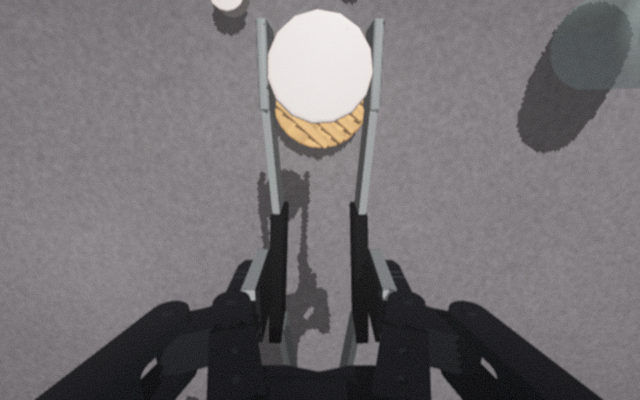

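View pics/s7.png

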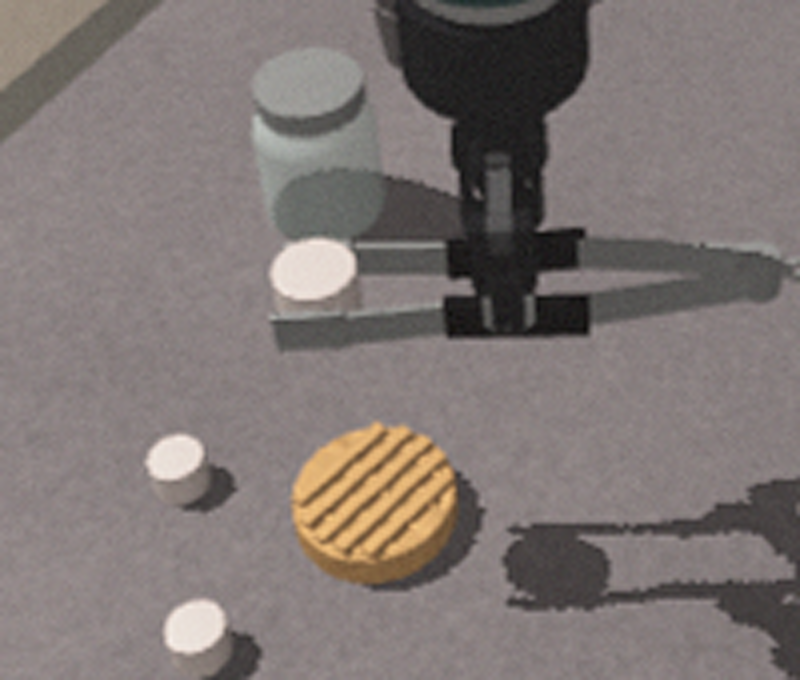

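```bash
python3 -m jog '[160,1,0,1.5,0,0.2,0, 160,3,0,5,0,0.5,0, 160,5.5,0,9,0,1,0, 160,8.3,0,13.5,0,1.5,0, 160,11,0,18,0,2,0, 160,13.8,0,22.5,0,2.5,0, 160,16.6,0,27,0,3,0, 160,19.3,0,31.5,0,3.5,0, 160,22,0,36,0,4,0, 160,24.5,0,40,0,4.5,0, 160,26.5,0,43,0,4.8,0, 160,27.4,0,44.5,0,5,0]'
python3 -m jog '[160,0.1,0,0.4,0,0,0,160,0.1,0,0.4,0,0,0,160,0.1,0,0.4,0,0,0]'
python3 - <<'E'
from h import *
s=get_state(); R=q2R(s["ee_rot"]); print(s["position"]+R@[-.087,-.0035,.0007])
W=cam("wrist"); cv2.imwrite("pics/w8.png",W[0]);S=cam("side"); cv2.imwrite("pics/s8.png",S[0]); T=cam("top"); cv2.imwrite("pics/t8.png",T[0])
E
```

```text
clock: 11.3
position: [0.4895, -0.2344, 0.168]
ee_rot: [0.072, -0.072, -0.703, 0.703]
contact_force: [0.8, 0.5, -1.8]
width: 0.0421
clock: 11.68
position: [0.489, -0.2346, 0.1683]
ee_rot: [-0.07, 0.07, 0.704, -0.703]
contact_force: [1.1, -0.1, -1.5]
width: 0.0422
[ 0.57412269 -0.25238262  0.17181737]
```

View pics/w8.png

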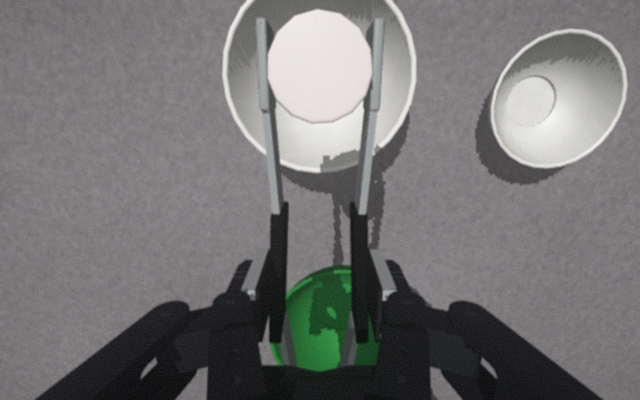

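View pics/s8.png

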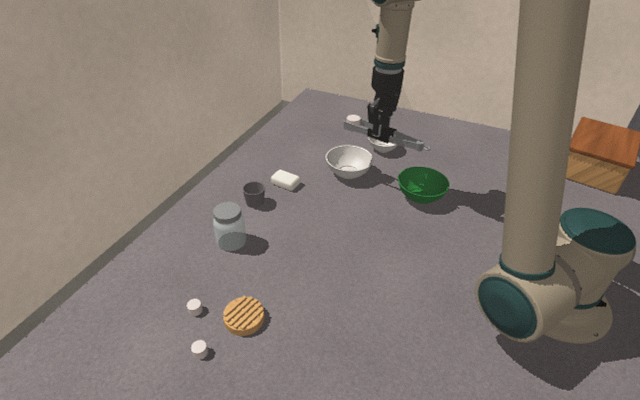

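View pics/t8.png

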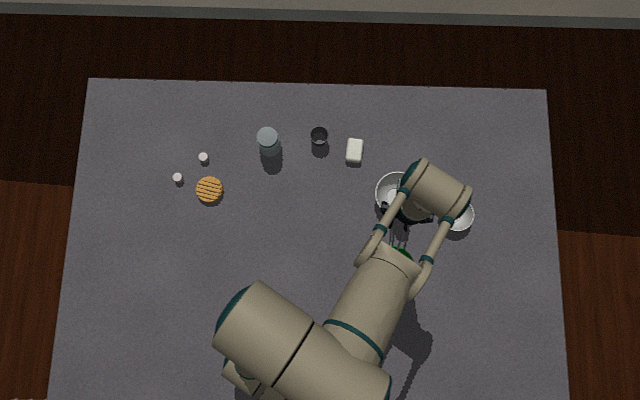

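```bash
python3 -m jog '[160,-0.2,0,0.1,0,0,0,160,-0.2,0,0.1,0,0,0,160,-0.2,0,0.1,0,0,0,160,-0.2,0,0.1,0,0,0,160,-0.2,0,0.1,0,0,0,160,-0.2,0,0.1,0,0,0,160,-0.2,0,0.1,0,0,0,160,-0.2,0,0.1,0,0,0]'
python3 - <<'E'
from h import *
s=get_state(); R=q2R(s["ee_rot"]); print(s["position"]+R@[-.087,-.0035,.0007], np.abs(s["qd"]).max())
W=cam("wrist"); cv2.imwrite("pics/w9.png",W[0])
m=(W[0].min(2)>150).astype(np.uint8)
print("near rim",ray(W,(319,171),.055),"left",ray(W,(224,70),.055),"right",ray(W,(415,70),.055))
X=ray(W,(320,67),s["position"][2]+.017); print("tablet top",X)
E
```

```text
clock: 12.82
position: [0.4907, -0.2373, 0.1683]
ee_rot: [0.07, -0.071, -0.704, 0.704]
contact_force: [0.1, 0.1, -2.1]
width: 0.0421
[ 0.57587121 -0.2552517   0.17181103] 0.0015436965095971544
near rim [ 0.51114162 -0.24231777  0.055     ] left [ 0.59658491 -0.1904594   0.055     ] right [ 0.56948897 -0.3239987   0.055     ]
tablet top [ 0.57504761 -0.25539541  0.18530493]
```

View pics/w9.png

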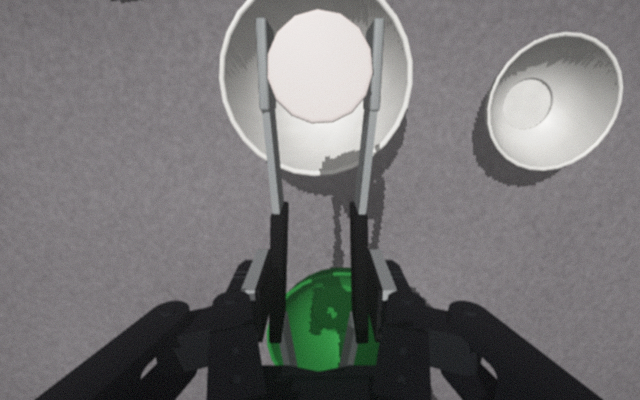

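```bash
python3 -c "
from rig import *
print(sign_off())"
```

```text
the job is handed in; nothing more can be done
None
```

I picked up the tongs by their sleeves and took the largest tablet off its dish with them. The arm finished holding it squeezed over the large white bowl, and I handed the job in at about 13 s.

What the last checks showed:
- **Position:** by measurement the tablet is within about 2 mm of the bowl's middle, at (0.575, -0.255) m against (0.576, -0.254) m. The last wrist picture put it about 3 mm to one side of the rim's centre.
- **Height:** the tablet's underside is about 10 cm above the rim.
- **Steadiness:** the arm was at rest, the finger opening stayed at 42 mm, and the tablet did not shift in the jaws from lift to finish.
- **Surroundings:** in the side and top pictures taken over the bowl, the dish and the bystanders stood where they began. The large bowl was partly hidden by the arm in the top picture but sat in the same place in the side picture.

**One disagreement:** when squeezed on the tablet, the opening read about 42 mm, not the 46 mm the sizes suggest. I put this down to the sleeves toeing in; the tablet was clearly held.

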